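# Turn the marked-out plate and bring its mark under the punch

### The job

The aluminium plate lies bare face up on the green rest of the fixture: tip it over across the step onto the bed so that its blue marked-out face is up, then slide it so that it lies flush along the yellow fence with its white dot under the tip of the fixed punch. Do not let the plate come off the fixture, do not bump the punch, and leave the other things on the bench where they are.

Things in the scene. Friction and masses are not known exactly. Their poses are not given: they have to be found in the camera images.
- fixture: Fixed fixture, 380 mm long in y. Origin on the bench (z=0) below the step, mid-length; x points from rest to bed, roughly to the robot's left (world +y); y towards the robot. Green rest: x -75 to 0 mm, top 50 mm up. Grey bed: x 0 to 160 mm, top 62 mm up, making a 12 mm step over the rest. Yellow fence on the bed: face at x=135 mm, 25 mm thick, 15 mm high. Place and yaw vary.
- fence (a point): Middle of the fence's face towards the bed, at its foot (fixture x=135 mm, y=0, 62 mm above the bench); axes as the fixture.
- plate: Loose aluminium plate, 100 (its x) x 120 (y) x 8 (z) mm, 0.2 to 0.4 kg, origin at its centre. Starts on the rest in the fixture's +y half (robot end), axes about as the fixture's, its -x edge overhanging the rest's free side by 30 to 41 mm, +x edge 5 to 16 mm short of the step. +z face bare, -z face blue with the white dot. Turned over on the bed its centre is 66 mm above the bench.
- mark (a point): Centre of the white dot, 14 mm across, on the blue face of the plate: at plate x=-15, y=-35, z=-4 mm (hidden underneath at the start; after tipping over the step it is 35 mm from the edge at the fence and 25 mm from the plate's -y end).
- punch: Fixed punch, axes parallel to the fixture's. Origin on the bench straight below the tip. Upright holder 24 mm across, 101 to 154 mm above the bench, with a cone below it. A 20 mm thick arm at 160 mm height leads to (x 95, y -30 mm), to a 26 mm thick post behind the fence, 175 mm high. Its place along the fence varies, always beyond the plate's start (fixture -y).
- tip (a point): Tip of the punch, 79 mm above the bench: 17 mm above the bed and 9 mm above a plate that lies on it, 35 mm from the fence's face.
- magnet: Bystander: red welding magnet, 72 x 53 x 24 mm, loose on the bench. Origin at the centre of its underside.
- can: Bystander: can, 60 mm across, 100 mm high, upright on the bench. Origin at the centre of its underside.
- offcut: Bystander: steel box-section offcut, 90 x 40 x 40 mm, loose on the bench. Origin at the centre of its underside.

How it is judged:
On the way:
1. the plate lies turned over, blue face up, flat on the bed (angle between plate's own z axis and vertical above 3.06159 rad and z of plate in the frame of fixture between 0.06 and 0.071 m), for 0.2 s.
At the end, for the whole second after the job is handed in: The plate rests blue face up flat on the bed (within 0.08 rad), flush along the fence (gap under 5 mm at its middle, within 0.05 rad), the centre of the white dot within 6 mm horizontally of the punch tip (the tip is over the dot), at rest (all of step 1 and horizontal distance between mark and tip below 0.006 m and angle between the y axis of plate and the y axis of fixture, either way round below 0.05 rad and x of plate in the frame of fence above -0.055 m and linear speed of plate below 0.01 m/s and angular speed of plate below 0.05 rad/s); the robot touches nothing.
It fails at once if the plate comes off the fixture (height (world z) of plate below 0.042 m or x of plate in the frame of fence above 0 m).
It fails at once if the punch is bumped (more than 8 N) (contact force between punch and anything else above 8 N).
It fails at once if a bystander is moved by more than 30 mm (distance of any of magnet, can, offcut from where it was at the start of the episode above 0.03 m).
It also fails if it takes over 67 s, if anything falls off the work surface, if the arm or the gripper's body presses on something with over 40 N, if the wrist force passes 120 N, or if a joint passes its speed limit or range.

### The arm

A 7-joint arm with a two-finger parallel gripper is mounted at the origin on the work surface. World frame = base frame: x ahead of the robot, y to its left, z up, the work surface at z = 0. Lengths are in m, angles in rad, forces in N, time in s.
With the tool pointing down it reaches from about 0.4 to 0.85 m from the base axis. Payload 6.9 kg.
Tool frame: the origin (TCP) lies at the very end of the fingers, on their centre line; the grasp point (between the pads) lies 19 mm behind it; z points along the fingers, y is the line along which they close (so a half turn about z gives the same grasp; the last joint's range is limited). The gripper opens to 85 mm and grips with 20 to 120 N. Pads are 22 mm wide; open, the fingers measure 114 mm over their backs; the gripper's body (76 mm by 85 mm) begins 54 mm behind the grasp point. The pads swing forward as they close: fully open they stand 13 mm farther back than shut.
Start: joints at [-1.183, 0.507, -0.238, 1.5, 0.126, 1.149, -0.155], TCP at [0.174, 0.6, 0.231] pointing down, gripper open.
Joint ranges: [-3.08, 3.08], [-0.24, 2.05], [-1.43, 1.35], [0, 2.5], [-1.52, 4.66], [0.17, 1.96], [-2.89, 2.89]. Speed limits (rad/s): [2.39, 2.39, 3.14, 3.14, 3.14, 3.14, 3.14].

### API

Orientations are given as [roll, pitch, yaw] about the fixed x, y, z axes, in that order (R = Rz(yaw) Ry(pitch) Rx(roll)).
In Python, from workcell import telemetry, grab_frame, ctrl gives the robot as it stands.
- The arm moves only by the tool send_rows, never from a script. Its argument "series" is a list of rows, each a list of 5 numbers: the opening, from 0 (shut) to 1 (fully open), then the shift along the tool's x, y, z in m, then the turn about the tool's z in rad. In form: [[grip, x, y, z, twist], ...]. A call has 1 to 5 rows; each row shifts and turns the commanded pose from where the row before left it, along the tool's axes as they then stand; what a row does not reach is not made up. A row lasts 1/10 s, in which the tool goes at most 50 mm and 8.59 degrees, less where a joint would pass 70% of its speed; a pose out of reach is approached as far as the arm can. A call with a gripper value outside its range is refused whole. The fingers move at their own pace and stop on an object; the grip force is fixed at half the most. Time passes only in rows, so rows that do not move let the fingers close. It gives the time, the measured TCP pose, the force, the opening and the grip force at its end, in the units of the state.
- telemetry.observe(): the state, without advancing time (a new reading comes with each control period).
- grab_frame(name): name is "side" or "top" or "wrist"; returns a dict with "frame" (420x560x3 uint8, red, green, blue), "range_z" (420x560 float32, m along the optical axis (not along the pixel's ray), 0 where there is no reading), "mtx" (3x3 intrinsics, pixels), "k1" (the pictures are not rectified: a ray, as slopes to the right and down, at radius r is drawn at 1 + k1 r^2 times it, then the intrinsics apply), "R" (3x3) and "t" (3): a world point X has camera coordinates R X + t. Camera axes: x right, y down, z forward; pixel columns grow to the right and rows downward; lengths in m; the calibration is good to about 2 mm. A picture is of the moment at which its call begins.
- ctrl.job_done(): hands the job in; it is judged then, once.
The state is a dict: "clock": time; "qpos": joint angles; "joint_vel": joint speeds; "effort": joint torques, N m; "eef_pos": TCP position; "ee_rot": TCP orientation; "contact_force": force on the tool from outside, world axes, zero at the start; "torque": the same for the moment, N m; "grip_width": finger opening in m; "grasp_force": force on a finger pad.
Only numpy, scipy, OpenCV 4.12 (cv2) and the standard library are available. Lean on these libraries where they do the work, as an engineer would, in place of code of your own. Each camera call takes 0.05 s, during which the arm holds its last target. There are 200 camera calls.

## Working session

There is one attempt and no reset: what is moved stays moved. The work goes in short steps, Python scripts to look and compute and a tool call to move; the robot and the scene stay as the last step left them, time stands still between calls to the robot, and variables do not carry over. Pictures are saved under pics/ and viewed, at most 10 in all, crops included, and the job is handed in when it is done.

Besides the shell and the picture viewer there is one more tool, called after "Emit:" as name(argument=value, ...), one argument or row to a line, values as JSON. send_rows: Moves the arm, as the interface text tells. Its arguments: {"type":"object","properties":{"series":{"type":"array","items":{"type":"array","items":{"type":"number"}}}},"required":["series"]}

```bash
mkdir -p pics; cat > h.py <<'E'
import numpy as np,cv2
from workcell import telemetry,grab_frame,ctrl
def pts(f):
    d=f["range_z"];h,w=d.shape;K=f["mtx"]
    u,v=np.meshgrid(np.arange(w),np.arange(h))
    p=cv2.undistortPoints(np.stack([u,v],-1).reshape(-1,1,2).astype(np.float64),K,np.array([f["k1"],0,0,0,0.])).reshape(h,w,2)
    c=np.dstack([p[...,0]*d,p[...,1]*d,d])
    return (c-f["t"])@f["R"]
def save(n,f): cv2.imwrite("pics/"+n,f["frame"][...,::-1])
E
python3 - <<'E'
from h import *
print(telemetry.observe())
for n in("top","side"):
    f=grab_frame(n);save(n+"1.png",f);np.savez("f_"+n,**f)
    print(n,-f["R"].T@f["t"],f["R"][2],f["k1"])
    P=pts(f)
    for r in range(20,420,60): print([tuple(np.round(P[r,c],2)) for c in range(20,560,90)])
E
```

```text
{'clock': 0.0, 'qpos': array([-1.18348347,  0.50832242, -0.23751736,  1.50110922,  0.12570441,
        1.14892106, -0.15477511]), 'joint_vel': array([ 2.38295226e-03,  5.60200982e-04,  5.68789258e-04, -5.20625375e-05,
        1.19116628e-04, -2.66638382e-04, -9.97786812e-04]), 'effort': array([-1.96764563e-04, -6.20579052e+01, -2.18651019e+00, -2.49654615e+01,
        1.27512051e-02,  1.19630774e-02,  5.40805075e-06]), 'eef_pos': array([0.17375363, 0.59984358, 0.23044715]), 'ee_rot': array([-3.13982253e+00,  4.36958879e-05,  2.85981465e+00]), 'contact_force': array([-0.32545188,  0.07890479,  0.3722898 ]), 'torque': array([0.00980613, 0.02401214, 0.01785093]), 'grasp_force': 0.0, 'grip_width': 0.08584759359623403}
top [0.36839647 0.03535858 1.19097787] [ 0.19556022  0.0116127  -0.98062294] -0.019738613476337555
[(np.float64(1.61), np.float64(1.26), np.float64(-0.75)), (np.float64(1.61), np.float64(0.84), np.float64(-0.75)), (np.float64(1.61), np.float64(0.44), np.float64(-0.76)), (np.float64(1.61), np.float64(0.03), np.float64(-0.75)), (np.float64(1.6), np.float64(-0.37), np.float64(
[... 3872 characters left out ...]
p.float64(-0.0))]
[(np.float64(-0.07), np.float64(-0.04), np.float64(0.24)), (np.float64(0.1), np.float64(0.06), np.float64(0.02)), (np.float64(0.25), np.float64(-0.06), np.float64(-0.0)), (np.float64(0.4), np.float64(-0.19), np.float64(-0.0)), (np.float64(0.54), np.float64(-0.33), np.float64(-0.0)), (np.float64(0.68), np.float64(-0.46), np.float64(-0.0))]
[(np.float64(-0.11), np.float64(0.05), np.float64(-0.0)), (np.float64(0.02), np.float64(-0.08), np.float64(0.02)), (np.float64(0.16), np.float64(-0.19), np.float64(-0.0)), (np.float64(0.29), np.float64(-0.3), np.float64(-0.0)), (np.float64(0.42), np.float64(-0.43), np.float64(-0.0)), (np.float64(0.55), np.float64(-0.55), np.float64(-0.0))]
```

View pics/top1.png

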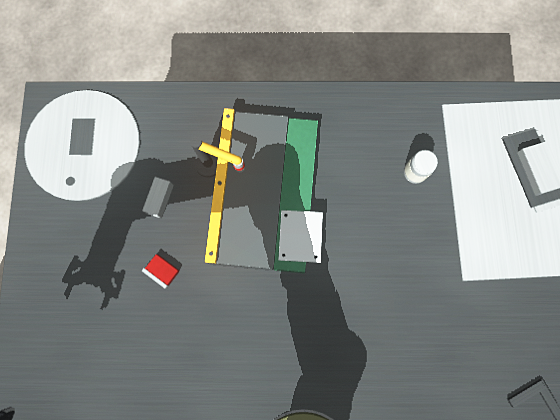

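View pics/side1.png

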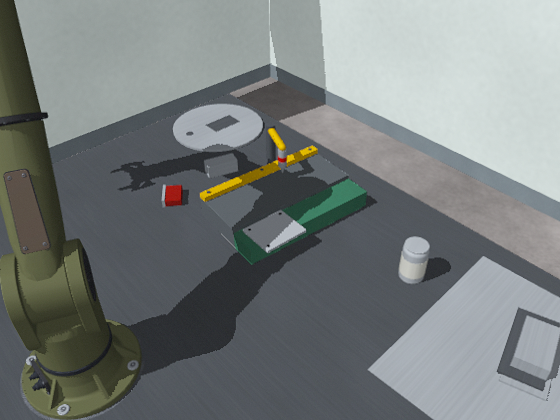

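The top view shows the fence at (205–235, 108–263), the punch's red collar near (240, 168) and the plate at (279–323, 210–262). The magnet, offcut and can are all clear of the rest side. Next I fit the poses from depth.

```bash
python3 - <<'E'
from h import *
f=dict(np.load("f_top.npz"));P=pts(f);hsv=cv2.cvtColor(f["frame"],cv2.COLOR_RGB2HSV);z=P[...,2]
H,S,V=hsv[...,0],hsv[...,1],hsv[...,2]
roi=(P[...,0]>.3)&(P[...,0]<.95)&(P[...,1]>-.15)&(P[...,1]<.4)
def rect(m,n,thick=1):
    q=P[m][:,:2].astype(np.float32);r=cv2.minAreaRect(q);print(n,m.sum(),r,"z",np.median(P[m][:,2]));print(np.round(cv2.boxPoints(r),4).tolist());return r
yel=roi&(H>18)&(H<35)&(S>120)
rect(yel&(abs(z-.077)<.006),"fence")
rect(roi&(H>40)&(H<90)&(S>80)&(abs(z-.05)<.006),"rest")
pl=roi&(S<60)&(abs(z-.058)<.005)&(P[...,1]<.13)
pl=(cv2.morphologyEx(pl.astype(np.uint8),cv2.MORPH_OPEN,np.ones((3,3)))>0)
rect(pl,"plate")
rect(roi&(abs(z-.062)<.004)&(S<60)&~pl,"bed")
arm=roi&(z>.12);rect(arm,"puncharm")
red=roi&((H<8)|(H>172))&(S>120);print("red",red.sum(),P[red].mean(0),np.argwhere(red).mean(0))
for n in("top","side"):
  g=dict(np.load(f"f_{n}.npz"));Q=pts(g);m=(Q[...,2]>.15)&(Q[...,0]>.5)&(Q[...,0]<.9)&(Q[...,1]>0)&(Q[...,1]<.4);r=cv2.minAreaRect(Q[m][:,:2].astype(np.float32));print(n,m.sum(),r,Q[m].max(0),Q[m].min(0))
E
```

```text
fence 1482 ((0.6470499038696289, 0.20273128151893616), (0.026184536516666412, 0.38071078062057495), 84.78694152832031) z 0.07636491863158772
[[0.4562999904155731, 0.2070000022649765], [0.8353999853134155, 0.17239999771118164], [0.8378000259399414, 0.19850000739097595], [0.4587000012397766, 0.23309999704360962]]
rest 3147 ((0.6303030252456665, 0.01846836507320404), (0.07473640143871307, 0.38040807843208313), 84.86725616455078) z 0.04943070846535108
[[0.4375, -0.0017000000225380063], [0.8163999915122986, -0.03579999879002571], [0.8230999708175659, 0.03869999945163727], [0.4442000091075897, 0.07270000129938126]]
plate 3633 ((0.6382687091827393, 0.04379044100642204), (0.3774813115596771, 0.1727941334247589), 1.0575687885284424) z 0.058991415270924295
[[0.4480000138282776, 0.1266999989748001], [0.451200008392334, -0.04610000178217888], [0.8285999894142151, -0.03909999877214432], [0.8253999948501587, 0.13369999825954437]]
bed 6194 ((0.6426023840904236, 0.10564129054546356), (0.39866015315055847, 0.2714439332485199), 9.129556655883789) z 0.061775316349708315
[[0.4242999851703644, 0.20800000
[... 201 characters left out ...]
 (0.41849708557128906, 0.08106166869401932), 32.77684783935547) z 1.1909778661219392
[[0.3684000074863434, 0.03539999946951866], [0.4122999906539917, -0.03280000016093254], [0.7641000151634216, 0.19380000233650208], [0.720300018787384, 0.26190000772476196]]
red 576 [0.4559663  0.33383112 0.02963985] [264.06076389 165.640625  ]
top 532 ((0.6985195279121399, 0.19915364682674408), (0.12437256425619125, 0.025744568556547165), 68.88092041015625) [0.72827145 0.25689379 0.17917773] [0.66678894 0.14140728 0.15012017]
side 271 ((0.6970217823982239, 0.1926175206899643), (0.12790793180465698, 0.024606598541140556), 66.97380065917969) [0.72959459 0.25160668 0.17766887] [0.66461585 0.13244978 0.15064857]
```

```bash
cat >> h.py <<'E'
EX=np.array([.0907,.9959]);EY=np.array([-.9959,.0907]);O=np.array([.6336,.0558])
def fix(P): d=P[...,:2]-O; return np.stack([d@EX*1e3,d@EY*1e3],-1)
def tcp():
    s=telemetry.observe();print("t",round(s["clock"],2),"tcp fix",np.round(fix(s["eef_pos"]),1),"z",round(s["eef_pos"][2]*1e3,1),"yaw",round(s["ee_rot"][2],3),"want yaw-y||x 3.051; F",np.round(s["contact_force"],1),s["grip_width"])
    return s
E
python3 - <<'E'
from h import *
for n in("top","side"):
    f=dict(np.load(f"f_{n}.npz"));P=pts(f);X=fix(P);z=P[...,2];S=cv2.cvtColor(f["frame"],cv2.COLOR_RGB2HSV)[...,1]
    m=(X[...,0]>-130)&(X[...,0]<-2)&(abs(X[...,1])<200)&(z>.0535)&(z<.064)&(S<70)
    m=cv2.morphologyEx(m.astype(np.uint8),cv2.MORPH_OPEN,np.ones((3,3)))>0
    print(n,m.sum(),np.median(z[m]),cv2.minAreaRect(X[m].astype(np.float32)),np.percentile(X[m],[1,99],axis=0))
    m=(z>.1)&(z<.2)&(abs(X[...,1])<190)&(X[...,0]>0)&(X[...,0]<230)
    print("punch",m.sum(),cv2.minAreaRect(X[m].astype(np.float32)))
tcp()
E
```

```text
top 1970 0.057522839669605 ((-57.176246643066406, 106.43557739257812), (99.8783950805664, 120.56969451904297), 1.830460786819458) [[-106.26861357   48.14759745]
 [  -8.30927353  165.37512602]]
punch 655 ((148.39939880371094, -49.54420471191406), (25.750272750854492, 126.13623809814453), 71.7729721069336)
side 1340 0.057014130578498676 ((-57.368526458740234, 16.696731567382812), (113.26789855957031, 299.8283386230469), 0.7131076455116272) [[-112.21720194  -30.47116469]
 [  -3.22593929  164.78856968]]
punch 523 ((142.16241455078125, -50.37670135498047), (27.44578742980957, 128.0445098876953), 71.00003814697266)
t 0.1 tcp fix [500.2 507.3] z 230.5 yaw 2.86 want yaw-y||x 3.051; F [0.5 0.4 0.1] 0.08565629844588368
```

Emit:
send_rows(
  series=[
    [1,0,0,0,0.14],
    [1,0,0,0,0.14],
    [1,0,0,0,0.14],
    [1,0,0,0,0.14],
    [1,0,0,0,0.14],
  ],
)

```text
clock: 0.6
eef_pos: [0.1738, 0.6, 0.2308]
ee_rot: [-3.141, 0.001, 2.154]
contact_force: [-0.4, 0.2, -0.0]
grip_width: 0.0853
grasp_force: 0.0
```

Emit:
send_rows(
  series=[
    [1,0,0,0,0.14],
    [1,0,0,0,0.14],
    [1,0,0,0,0.14],
    [1,0,0,0,0.14],
    [1,0,0,0,0.12],
  ],
)

```text
clock: 1.1
eef_pos: [0.1737, 0.6001, 0.2308]
ee_rot: [-3.141, 0.001, 1.474]
contact_force: [0.3, -0.2, -0.5]
grip_width: 0.0856
grasp_force: 0.0
```

Emit:
send_rows(
  series=[
    [1,-0.025,0.015,0,0],
    [1,-0.03,0.018,0,0],
    [1,-0.03,0.018,0,0],
    [1,-0.03,0.018,0,0],
    [1,-0.03,0.018,0,0],
  ],
)

```text
clock: 1.6
eef_pos: [0.2476, 0.4465, 0.231]
ee_rot: [-3.141, 0.001, 1.48]
contact_force: [0.1, -0.3, 0.1]
grip_width: 0.085
grasp_force: 0.0
```

```bash
python3 -c "
from h import *
tcp()"
```

```text
t 1.6 tcp fix [354.1 419.9] z 231.0 yaw 1.48 want yaw-y||x 3.051; F [ 0.1 -0.3  0.1] 0.08504285077903558
```

Emit:
send_rows(
  series=[
    [1,-0.035,0.021,0,0],
    [1,-0.035,0.021,0,0],
    [1,-0.035,0.021,0,0],
    [1,-0.035,0.021,0,0],
    [1,-0.035,0.021,0,0],
  ],
)

```text
clock: 2.1
eef_pos: [0.3362, 0.2625, 0.2312]
ee_rot: [-3.141, 0.0, 1.48]
contact_force: [-0.1, -0.6, 0.1]
grip_width: 0.085
grasp_force: 0.0
```

Emit:
send_rows(
  series=[
    [1,-0.035,0.021,0,0],
    [1,-0.035,0.021,0,0],
    [1,-0.035,0.021,0,0],
    [1,-0.035,0.021,0,0],
    [1,-0.035,0.021,0,0],
  ],
)

```text
clock: 2.6
eef_pos: [0.4249, 0.0788, 0.2313]
ee_rot: [-3.141, -0.0, 1.48]
contact_force: [1.6, -0.1, 0.2]
grip_width: 0.0851
grasp_force: 0.0
```

Emit:
send_rows(
  series=[
    [1,-0.035,0.021,0,0],
    [1,-0.035,0.021,0,0],
    [1,-0.035,0.021,0,0],
    [1,-0.035,0.021,0,0],
    [1,-0.02,0.02,0,0],
  ],
)

```text
clock: 3.1
eef_pos: [0.5136, -0.0918, 0.2312]
ee_rot: [-3.141, 0.001, 1.477]
contact_force: [-0.4, 0.2, 0.9]
grip_width: 0.0854
grasp_force: 0.0
```

```bash
python3 - <<'E'
from h import *
tcp()
f=grab_frame("top");P=pts(f);X=fix(P);z=P[...,2];S=cv2.cvtColor(f["frame"],cv2.COLOR_RGB2HSV)[...,1]
m=(X[...,0]>-130)&(X[...,0]<-2)&(X[...,1]>20)&(X[...,1]<180)&(z>.0535)&(z<.064)&(S<70)
m=cv2.morphologyEx(m.astype(np.uint8),cv2.MORPH_OPEN,np.ones((3,3)))>0
print(m.sum(),np.median(z[m]),cv2.minAreaRect(X[m].astype(np.float32)))
save("top2.png",f);w=grab_frame("wrist");save("w2.png",w)
cv2.imwrite("pics/both2.png",np.vstack([f["frame"][60:320,100:400,::-1],cv2.resize(w["frame"],(300,225))[...,::-1]]))
E
```

```text
t 3.1 tcp fix [-157.9  106.1] z 231.2 yaw 1.477 want yaw-y||x 3.051; F [-0.4  0.2  0.9] 0.08536574717796759
1955 0.05751229608257897 ((-57.119239807128906, 106.50480651855469), (99.95437622070312, 119.94925689697266), 2.1395697593688965)
```

View pics/both2.png

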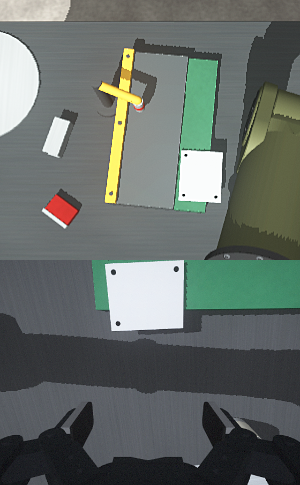

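The wrist view shows the plate straight ahead of the open fingers, nearly square. I'll go down outside its free edge and push it against the step.

Emit:
send_rows(
  series=[
    [1,0,0,0.045,0],
    [1,0,0,0.045,0],
    [1,0,0,0.045,0],
    [1,0,0,0.045,0],
    [1,0,0,0.026,0],
  ],
)

```text
clock: 3.7
eef_pos: [0.5115, -0.0869, 0.0222]
ee_rot: [-3.137, -0.001, 1.481]
contact_force: [-0.3, 0.5, 1.2]
grip_width: 0.0853
grasp_force: 0.0
```

Emit:
send_rows(
  series=[
    [1,0.015,0,0,0],
    [1,0.012,0,0,0],
    [1,0.006,0,0,0],
    [1,0.004,0,0,0],
    [1,0.004,0,0,0],
  ],
)

```text
clock: 4.2
eef_pos: [0.5176, -0.0476, 0.0259]
ee_rot: [3.14, 0.0, 1.48]
contact_force: [-0.4, -1.3, -0.7]
grip_width: 0.0857
grasp_force: 0.9
```

Emit:
send_rows(
  series=[
    [1,0.002,0,0,0],
    [1,0.002,0,0,0],
    [1,0,0,0,0],
  ],
)

```text
clock: 4.5
eef_pos: [0.5178, -0.047, 0.0259]
ee_rot: [3.14, 0.004, 1.478]
contact_force: [-0.9, -9.7, -0.6]
grip_width: 0.0855
grasp_force: 4.9
```

```bash
python3 -c "
from h import *
s=tcp();print(s['contact_force'][:2]@EX)"
```

```text
t 4.5 tcp fix [-112.9  106. ] z 25.9 yaw 1.478 want yaw-y||x 3.051; F [-0.9 -9.7 -0.6] 0.08548099544783971
-9.766627346207871
```

Emit:
send_rows(
  series=[
    [1,0.002,0,-0.003,0],
    [1,0,0,-0.004,0],
    [1,0,0,-0.004,0],
  ],
)

```text
clock: 4.8
eef_pos: [0.5176, -0.0468, 0.0369]
ee_rot: [3.14, 0.006, 1.476]
contact_force: [-1.9, -13.2, -0.8]
grip_width: 0.0854
grasp_force: 6.9
```

```bash
python3 - <<'E'
from h import *
s=tcp();print(s['contact_force'][:2]@EX)
w=grab_frame("wrist");save("w3.png",w)
for n in("top","side","wrist"):
    f=grab_frame(n) if n!="wrist" else w;P=pts(f);X=fix(P);z=P[...,2];S=cv2.cvtColor(f["frame"],cv2.COLOR_RGB2HSV)[...,1]
    m=(X[...,0]>-104)&(X[...,0]<-2)&(X[...,1]>60)&(X[...,1]<150)&(z>.0535)&(z<.1)&(S<70)
    if m.sum()>50: print(n,m.sum(),np.linalg.lstsq(np.c_[X[m],np.ones(m.sum())],z[m]*1e3,rcond=None)[0],np.percentile(X[m][:,0],[1,99]))
E
```

```text
t 4.8 tcp fix [-112.7  106.2] z 36.9 yaw 1.476 want yaw-y||x 3.051; F [ -1.9 -13.2  -0.8] 0.08539007328800767
-13.337341303996256
top 515 [-1.26441574e-01  9.28293699e-03  5.62778183e+01] [-53.14556701  -2.31993639]
side 334 [-8.82251302e-02 -8.98043549e-03  5.87538921e+01] [-103.8302034    -2.22314224]
wrist 78038 [-1.27591980e-01 -2.51204494e-03  5.67361202e+01] [-100.24042603   -9.52929804]
```

Emit:
send_rows(
  series=[
    [1,0,0,-0.005,0],
    [1,0.0005,0,-0.005,0],
    [1,0.001,0,-0.0065,0],
    [1,0.001,0,-0.0065,0],
    [1,0.0015,0,-0.0065,0],
  ],
)

```text
clock: 5.45
eef_pos: [0.5182, -0.0411, 0.0667]
ee_rot: [3.14, 0.003, 1.477]
contact_force: [-1.2, -6.2, 0.1]
grip_width: 0.0852
grasp_force: 3.1
```

```bash
cat >> h.py <<'E'
def tilt():
    s=tcp();print("Fx",s['contact_force'][:2]@EX)
    f=grab_frame("wrist");P=pts(f);X=fix(P);z=P[...,2]*1e3;S=cv2.cvtColor(f["frame"],cv2.COLOR_RGB2HSV)[...,1]
    e=fix(s["eef_pos"])
    m=(X[...,0]>-125)&(X[...,0]<-1)&(X[...,1]>75)&(X[...,1]<135)&(z>56)&(z<170)&(S<90)
    if m.sum()>50:
        Q=np.c_[X[m],z[m]];c=np.median(Q,0);n=np.linalg.svd((Q-Q.mean(0))[::20],full_matrices=False)[2][2];print(m.sum(),"normal",n*np.sign(n[0]),"theta",np.degrees(np.arctan2(abs(n[0]),abs(n[2]))),np.percentile(Q,[1,99],axis=0).round(1).tolist())
    return f
E
python3 -c "
from h import *
tilt()"
```

```text
t 5.45 tcp fix [-106.9  106.1] z 66.7 yaw 1.477 want yaw-y||x 3.051; F [-1.2 -6.2  0.1] 0.08524186996097509
Fx -6.327717004209709
52438 normal [ 0.73982835 -0.00148405  0.67279404] theta 47.71686474680271 [[-95.2, 75.6, 57.7], [-2.4, 134.4, 160.4]]
```

```bash
python3 - <<'E'
from h import *
f=grab_frame("wrist");s=grab_frame("side")
cv2.imwrite("pics/c4.png",np.hstack([cv2.resize(f["frame"],(400,300)),cv2.resize(s["frame"][140:290,170:390],(400,300))])[...,::-1])
E
```

```text
(no output)
```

View pics/c4.png

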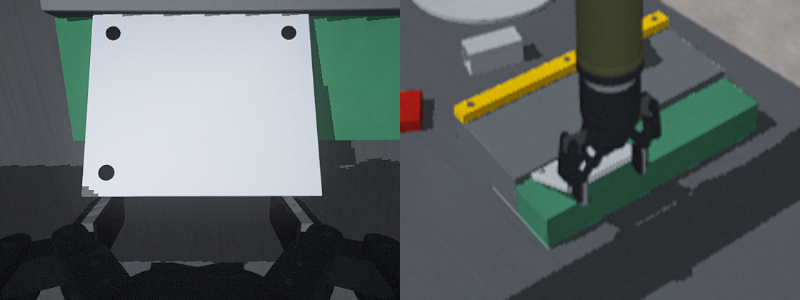

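The plate tilts squarely against the step, with both fingers on its free edge. I'll fix the tilt mask to bright pixels and carry on up the arc.

```bash
sed -i 's/&(S<90)/\&(f["frame"].min(-1)>110)/' h.py; python3 -c "
from h import *
tilt()"
```

```text
t 5.6 tcp fix [-106.6  106.1] z 66.9 yaw 1.477 want yaw-y||x 3.051; F [-2.4 -8.   2.3] 0.08527651683633612
Fx -8.15456129570364
40760 normal [4.13669555e-01 3.43251495e-04 9.10427032e-01] theta 24.435561482849145 [[-90.5, 75.6, 57.1], [-2.2, 134.4, 97.4]]
```

Emit:
send_rows(
  series=[
    [1,0.002,0,-0.0045,0],
    [1,0.0023,0,-0.0043,0],
    [1,0.0025,0,-0.0044,0],
    [1,0.0026,0,-0.0044,0],
    [1,0.003,0,-0.0041,0],
  ],
)

```text
clock: 6.15
eef_pos: [0.5196, -0.0287, 0.0887]
ee_rot: [3.139, 0.003, 1.477]
contact_force: [-2.0, -9.0, 4.4]
grip_width: 0.0857
grasp_force: 4.7
```

Emit:
send_rows(
  series=[
    [1,0.003,0,-0.004,0],
    [1,0.0033,0,-0.0037,0],
    [1,0.0035,0,-0.0037,0],
    [1,0.0038,0,-0.0033,0],
    [1,0.0038,0,-0.0033,0],
  ],
)

```text
clock: 6.65
eef_pos: [0.5214, -0.01, 0.1068]
ee_rot: [3.139, 0.002, 1.478]
contact_force: [-0.7, -4.9, 4.1]
grip_width: 0.0852
grasp_force: 2.0
```

```bash
python3 -c "
from h import *
tilt()"
```

```text
t 6.65 tcp fix [-75.7 105.7] z 106.8 yaw 1.478 want yaw-y||x 3.051; F [-0.7 -4.9  4.1] 0.08515767440485976
Fx -4.970406851371827
23883 normal [0.81697009 0.00115731 0.57667888] theta 54.782683010474976 [[-62.2, 75.6, 57.6], [-3.1, 134.4, 135.8]]
```

Emit:
send_rows(
  series=[
    [1,0.005,0,-0.0035,0],
    [1,0.005,0,-0.0031,0],
    [1,0.006,0,-0.003,0],
    [1,0.006,0,-0.0027,0],
    [1,0.0065,0,-0.0025,0],
  ],
)

```text
clock: 7.2
eef_pos: [0.5234, 0.0216, 0.1203]
ee_rot: [-3.141, -0.0, 1.48]
contact_force: [-0.4, -0.3, -0.4]
grip_width: 0.0852
grasp_force: 0.2
```

Emit:
send_rows(
  series=[
    [1,0.006,0,-0.0015,0],
    [1,0.004,0,-0.001,0],
    [1,0.003,0,0,0],
    [1,0.002,0,0,0],
  ],
)

```text
clock: 7.6
eef_pos: [0.5249, 0.0357, 0.1227]
ee_rot: [-3.141, 0.0, 1.48]
contact_force: [0.7, -1.1, -0.2]
grip_width: 0.0853
grasp_force: 0.1
```

```bash
python3 -c "
from h import *
tilt()"
```

```text
t 7.6 tcp fix [-29.8 106.5] z 122.7 yaw 1.48 want yaw-y||x 3.051; F [ 0.7 -1.1 -0.2] 0.0852543235280963
Fx -0.9996849878579603
12694 normal [9.92655275e-01 4.60328367e-04 1.20976419e-01] theta 83.0515414361119 [[-16.7, 75.6, 60.7], [-1.6, 134.4, 150.2]]
```

Emit:
send_rows(
  series=[
    [1,0.003,0,0,0],
    [1,0.003,0,0,0],
    [1,0.002,0,0,0],
    [1,0.001,0,0,0],
    [1,0,0,0,0],
  ],
)

```text
clock: 8.15
eef_pos: [0.5257, 0.0445, 0.1227]
ee_rot: [-3.142, 0.0, 1.48]
contact_force: [-0.4, -0.2, 0.4]
grip_width: 0.0852
grasp_force: 0.0
```

```bash
python3 -c "
from h import *
tilt()"
```

```text
t 8.15 tcp fix [-21.  106.4] z 122.7 yaw 1.48 want yaw-y||x 3.051; F [-0.4 -0.2  0.4] 0.08521040841991843
Fx -0.23503071323480432
3282 normal [0.99761947 0.00472283 0.06879749] theta 86.05503388247163 [[-8.5, 75.6, 88.2], [-1.0, 134.4, 150.5]]
```

Emit:
send_rows(
  series=[
    [1,-0.002,0,0,0],
    [1,-0.006,0,0,0],
    [1,-0.02,0,0,0],
    [1,-0.03,0,-0.01,0],
    [1,-0.01,0,-0.03,0],
  ],
)

```text
clock: 8.7
eef_pos: [0.5174, -0.027, 0.1614]
ee_rot: [-3.137, 0.002, 1.476]
contact_force: [0.4, 0.9, 0.3]
grip_width: 0.0856
grasp_force: 0.0
```

```bash
python3 - <<'E'
from h import *
f=tilt();f2=grab_frame("top")
cv2.imwrite("pics/c5.png",np.hstack([cv2.resize(f["frame"],(400,300)),cv2.resize(f2["frame"][90:300,180:350],(243,300))])[...,::-1])
P=pts(f2);X=fix(P);z=P[...,2]
m=(abs(X[...,0]+4)<25)&(X[...,1]>20)&(X[...,1]<180)&(z>.13)&(z<.165)
print(m.sum(),cv2.minAreaRect(X[m].astype(np.float32)) if m.any() else "")
E
```

```text
t 8.7 tcp fix [-93.  108.2] z 161.4 yaw 1.476 want yaw-y||x 3.051; F [0.4 0.9 0.3] 0.08555950754416027
Fx 0.9801378778246529
2915 normal [ 7.88247809e-02 -8.09360496e-04 -9.96888158e-01] theta 4.5210187914291575 [[-8.6, 75.5, 147.3], [-1.1, 134.4, 150.7]]
220 ((-4.261442184448242, 105.213623046875), (118.95514678955078, 8.307380676269531), 89.99254608154297)
```

View pics/c5.png

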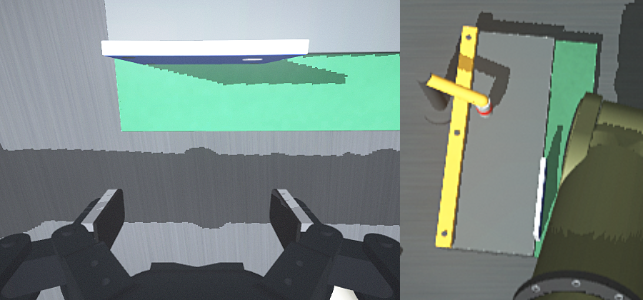

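The plate stands upright against the step, its top edge centred at fixture (-4, 105) and at 150 mm height. Next I twist a quarter turn above it, straddle it and grip.

Emit:
send_rows(
  series=[
    [1,0,0,-0.01,-0.14],
    [1,0,0,-0.01,-0.145],
    [1,0,0,-0.01,-0.145],
    [1,0,0,-0.01,-0.145],
    [1,0,0,-0.01,-0.145],
  ],
)

```text
clock: 9.3
eef_pos: [0.5193, -0.0234, 0.2129]
ee_rot: [-3.141, -0.0, 2.206]
contact_force: [-0.0, -0.5, 0.2]
grip_width: 0.0858
grasp_force: 0.0
```

Emit:
send_rows(
  series=[
    [1,0,0,0,-0.145],
    [1,0,0,0,-0.145],
    [1,0,0,0,-0.145],
    [1,0,0,0,-0.145],
    [1,0,0,0,-0.145],
  ],
)

```text
clock: 9.8
eef_pos: [0.5194, -0.0235, 0.2125]
ee_rot: [3.142, -0.0, 2.931]
contact_force: [-0.4, 1.2, 0.1]
grip_width: 0.0855
grasp_force: 0.0
```

Emit:
send_rows(
  series=[
    [1,0,0,0,-0.13],
    [1,0,0,0,0],
  ],
)

```text
clock: 10.0
eef_pos: [0.5194, -0.0236, 0.2125]
ee_rot: [3.141, -0.0, 3.056]
contact_force: [-0.3, 0.0, -0.1]
grip_width: 0.0849
grasp_force: 0.0
```

```bash
python3 -c "
from h import *
tcp()"
```

```text
t 10.0 tcp fix [-89.4 106.6] z 212.5 yaw 3.056 want yaw-y||x 3.051; F [-0.3  0.  -0.1] 0.08491594921891477
```

Emit:
send_rows(
  series=[
    [1,-0.001,0.025,0,0],
    [1,0,0.03,0,0],
    [1,0,0.02,0,0],
    [1,0,0.01,0,0],
    [1,0,0,0,0],
  ],
)

```text
clock: 10.5
eef_pos: [0.5278, 0.0625, 0.2125]
ee_rot: [3.141, -0.0, 3.055]
contact_force: [0.2, 0.0, 0.5]
grip_width: 0.0851
grasp_force: 0.0
```

Emit:
send_rows(
  series=[
    [1,0,0,0.025,0],
    [1,0,0,0.03,0],
    [1,0,0,0.025,0],
    [1,0,0,0.012,0],
    [1,0,0,0,0],
  ],
)

```text
clock: 11.0
eef_pos: [0.527, 0.0599, 0.1195]
ee_rot: [-3.14, -0.003, 3.053]
contact_force: [0.4, -0.7, 0.9]
grip_width: 0.0852
grasp_force: 0.0
```

```bash
python3 - <<'E'
from h import *
tcp();f2=grab_frame("top")
P=pts(f2);X=fix(P);z=P[...,2];m=(abs(X[...,0]+4)<25)&(X[...,1]>20)&(X[...,1]<180)&(z>.13)&(z<.153)&(f2["frame"].min(-1)>150)
print(m.sum(),np.percentile(X[m],[2,98],axis=0) if m.any() else "")
E
```

```text
t 11.0 tcp fix [ -5.6 106.5] z 119.5 yaw 3.053 want yaw-y||x 3.051; F [ 0.4 -0.7  0.9] 0.08520508477063407
0
```

Now close.

Emit:
send_rows(
  series=[
    [0.3,0,0,0,0],
    [0.2,0,0,0,0],
    [0.1,0,0,0,0],
    [0,0,0,0,0],
    [0,0,0,0,0],
  ],
)

```text
clock: 11.55
eef_pos: [0.5281, 0.0613, 0.1211]
ee_rot: [3.141, 0.001, 3.055]
contact_force: [0.3, -0.2, 0.6]
grip_width: 0.0121
grasp_force: 0.0
```

Emit:
send_rows(
  series=[
    [0,0,0,0,0],
    [0,0,0,0,0],
    [0,0,0,0,0],
  ],
)

```text
clock: 11.85
eef_pos: [0.528, 0.0603, 0.1211]
ee_rot: [-3.141, 0.0, 3.054]
contact_force: [-1.4, -2.7, 6.3]
grip_width: 0.0071
grasp_force: 59.4
```

Emit:
send_rows(
  series=[
    [0,0,0,-0.01,0],
    [0,0,0,-0.012,0],
    [0,0,0.005,0,0],
    [0,-0.01,0.008,0,0],
    [0,-0.015,0.007,0,0],
  ],
)

```text
clock: 12.35
eef_pos: [0.5548, 0.0807, 0.1428]
ee_rot: [3.141, -0.0, 3.056]
contact_force: [-0.4, 0.6, -3.1]
grip_width: 0.0072
grasp_force: 58.7
```

Emit:
send_rows(
  series=[
    [0,-0.01,0,0,0],
    [0,0,0,0.004,0],
    [0,0,0,0.003,0],
    [0,0,0,0,0],
  ],
)

```text
clock: 12.75
eef_pos: [0.5633, 0.0778, 0.1348]
ee_rot: [-3.141, -0.002, 3.054]
contact_force: [0.3, 0.4, -4.1]
grip_width: 0.007
grasp_force: 58.7
```

```bash
python3 - <<'E'
from h import *
tcp();f2=grab_frame("side");w=grab_frame("wrist")
cv2.imwrite("pics/c6.png",np.hstack([cv2.resize(w["frame"],(400,300)),cv2.resize(f2["frame"][140:290,170:390],(400,300))])[...,::-1])
E
```

```text
t 12.75 tcp fix [15.5 72. ] z 134.8 yaw 3.054 want yaw-y||x 3.051; F [ 0.3  0.4 -4.1] 0.007019490248063066
```

View pics/c6.png

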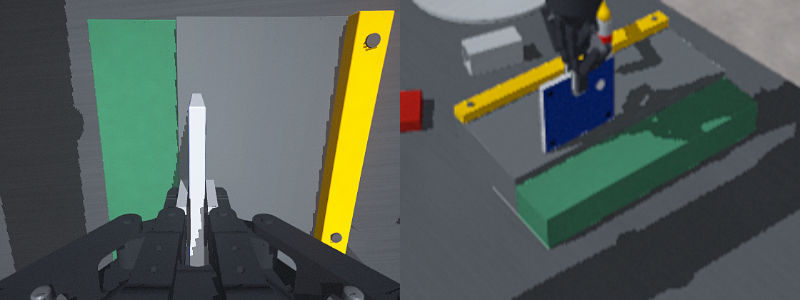

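The plate is held upright over the bed, blue side towards the rest and clear of the punch. I'll set it down, slacken the grip and raise the fingers towards its top.

Emit:
send_rows(
  series=[
    [0,0,0,0.001,0],
    [0,0,0,0.001,0],
    [0,0,0,0,0],
  ],
)

```text
clock: 13.15
eef_pos: [0.5644, 0.0781, 0.1338]
ee_rot: [-3.142, -0.0, 3.055]
contact_force: [0.4, -0.3, -3.6]
grip_width: 0.0071
grasp_force: 58.7
```

Emit:
send_rows(
  series=[
    [0,0,0,0.001,0],
    [0,0,0,0.001,0],
    [0,0,0,0,0],
  ],
)

```text
clock: 13.45
eef_pos: [0.5646, 0.0782, 0.1331]
ee_rot: [3.141, 0.001, 3.055]
contact_force: [-3.2, -0.4, 8.5]
grip_width: 0.0068
grasp_force: 60.7
```

Supported now (force turned upward). Back off 1 mm of press and open a little.

Emit:
send_rows(
  series=[
    [0,0,0,-0.001,0],
    [0.15,0,0,0,0],
    [0.2,0,0,0,0],
    [0.25,0,0,0,0],
    [0.25,0,0,0,0],
  ],
)

```text
clock: 13.95
eef_pos: [0.5646, 0.0781, 0.1328]
ee_rot: [3.142, 0.0, 3.055]
contact_force: [1.0, 0.1, 0.3]
grip_width: 0.0217
grasp_force: 0.0
```

Emit:
send_rows(
  series=[
    [0.25,0,0,-0.008,0],
    [0.25,0,0,-0.007,0],
    [0.25,0,0,0,0],
  ],
)

```text
clock: 14.25
eef_pos: [0.5654, 0.0782, 0.1492]
ee_rot: [3.141, 0.002, 3.055]
contact_force: [0.5, 0.6, 0.1]
grip_width: 0.0213
grasp_force: 0.0
```

```bash
python3 - <<'E'
from h import *
tcp()
f=grab_frame("wrist");P=pts(f);X=fix(P);z=P[...,2]
m=(abs(X[...,0]-20)<35)&(X[...,1]<128)&(X[...,1]>0)&(z>.15)&(z<.172)&(f["frame"].min(-1)>140)
print(m.sum(),np.percentile(np.c_[X[m],z[m]],[2,50,98],axis=0).round(3).tolist() if m.any() else "")
E
```

```text
t 14.25 tcp fix [16.1 70. ] z 149.2 yaw 3.055 want yaw-y||x 3.051; F [0.5 0.6 0.1] 0.02131864195940686
4352 [[2.003, 41.798, 0.156], [17.327, 85.012, 0.161], [32.93, 127.112, 0.169]]
```

Emit:
send_rows(
  series=[
    [0.25,0,0.005,0,0],
    [0.25,0,0.006,0.001,0],
    [0.25,0,0.006,0.002,0],
    [0.25,0,0.002,0.002,0],
    [0.25,0,0,0,0],
  ],
)

```text
clock: 14.8
eef_pos: [0.5659, 0.098, 0.1422]
ee_rot: [3.141, -0.001, 3.056]
contact_force: [0.2, 0.1, 0.3]
grip_width: 0.0216
grasp_force: 0.2
```

```bash
python3 - <<'E'
from h import *
s=tcp();print(s["contact_force"][:2]@EX)
f=grab_frame("wrist");P=pts(f);X=fix(P);z=P[...,2]
m=(abs(X[...,0]-30)<45)&(X[...,1]<128)&(X[...,1]>0)&(z>.12)&(z<.172)&(f["frame"].min(-1)>140)
print(m.sum(),np.percentile(np.c_[X[m],z[m]],[2,50,98],axis=0).round(3).tolist() if m.any() else "")
s=grab_frame("side");cv2.imwrite("pics/c7.png",np.hstack([cv2.resize(f["frame"],(400,300)),cv2.resize(s["frame"][140:290,170:390],(400,300))])[...,::-1])
E
```

```text
t 14.8 tcp fix [35.9 71.2] z 142.2 yaw 3.056 want yaw-y||x 3.051; F [0.2 0.1 0.3] 0.021622149240351614
0.10477713954197468
4026 [[21.071, 38.418, 0.129], [43.132, 92.093, 0.159], [53.308, 127.807, 0.17]]
```

View pics/c7.png

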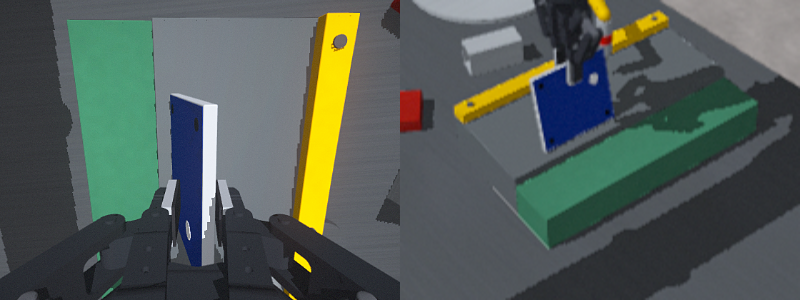

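Emit:
send_rows(
  series=[
    [0.33,0,0.005,0.003,0],
    [0.4,0,0.005,0.003,0],
    [0.47,0,0.004,0.003,0],
    [0.53,0,0.003,0.005,0],
    [0.59,0,0.003,0.005,0],
  ],
)

```text
clock: 15.4
eef_pos: [0.5681, 0.1179, 0.1235]
ee_rot: [3.141, 0.0, 3.055]
contact_force: [0.3, 2.3, 2.9]
grip_width: 0.0505
grasp_force: 1.6
```

Emit:
send_rows(
  series=[
    [0.65,0,0.002,0.005,0],
    [0.71,0,0.002,0.005,0],
    [0.8,0,0.001,0.008,0],
    [0.9,0,0.001,0.008,0],
    [1,0,0.001,0.009,0],
  ],
)

```text
clock: 15.9
eef_pos: [0.5683, 0.1236, 0.0878]
ee_rot: [-3.141, -0.001, 3.054]
contact_force: [0.1, 2.3, -0.8]
grip_width: 0.0854
grasp_force: 0.9
```

```bash
python3 - <<'E'
from h import *
s=tcp();print(s["contact_force"][:2]@EX)
f=grab_frame("wrist")
s=grab_frame("side");cv2.imwrite("pics/c8.png",np.hstack([cv2.resize(f["frame"],(400,300)),cv2.resize(s["frame"][140:290,170:390],(400,300))])[...,::-1])
E
```

```text
t 15.9 tcp fix [61.6 71.2] z 87.8 yaw 3.054 want yaw-y||x 3.051; F [ 0.1  2.3 -0.8] 0.08542208248773056
2.2528984872165725
```

View pics/c8.png

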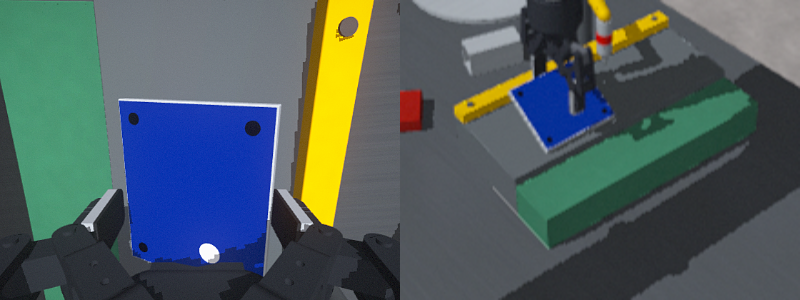

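Emit:
send_rows(
  series=[
    [1,0,0.002,0.006,0],
    [1,0,0.002,0.005,0],
    [1,0,0.002,0.005,0],
    [1,0,0.012,0,0],
    [1,0,0,-0.01,0],
  ],
)

```text
clock: 16.5
eef_pos: [0.5693, 0.1441, 0.082]
ee_rot: [3.141, -0.002, 3.057]
contact_force: [-0.4, -0.3, 0.1]
grip_width: 0.0852
grasp_force: 0.0
```

Emit:
send_rows(
  series=[
    [1,0,0,-0.04,0],
    [1,0,0,-0.045,0],
    [1,0,0,-0.04,0],
    [0,0,0,0,0],
  ],
)

```text
clock: 16.9
eef_pos: [0.5732, 0.1427, 0.215]
ee_rot: [3.138, 0.011, 3.055]
contact_force: [0.7, 0.9, -0.4]
grip_width: 0.0733
grasp_force: 0.0
```

```bash
cat >> h.py <<'E'
def see(name,y0=-80):
    s=telemetry.observe();f=grab_frame(name);P=pts(f);X=fix(P);z=P[...,2]
    hsv=cv2.cvtColor(f["frame"],cv2.COLOR_RGB2HSV)
    m=(hsv[...,0]>105)&(hsv[...,0]<135)&(hsv[...,1]>120)&(z>.05)&(z<.1)&(X[...,0]>-60)&(X[...,0]<150)&(abs(X[...,1])<190)
    Q=X[m].astype(np.float32);print(name,m.sum(),"z",np.percentile(z[m],[2,50,98]).round(4),cv2.minAreaRect(Q))
    hull=cv2.convexHull(np.argwhere(m)[:,::-1].astype(np.int32));h=np.zeros(m.shape,np.uint8);cv2.fillConvexPoly(h,hull,1)
    w=(h>0)&(hsv[...,1]<60)&(f["frame"].min(-1)>90)&(abs(z-.07)<.01)
    n,l,st,c=cv2.connectedComponentsWithStats(w.astype(np.uint8))
    if n>1:
        i=1+np.argmax(st[1:,4]);print("dot",st[i],X[l==i].mean(0),cv2.minEnclosingCircle(X[l==i].astype(np.float32)))
    y=(hsv[...,0]>18)&(hsv[...,0]<35)&(hsv[...,1]>120)&(abs(z-.077)<.004)
    print("fence",cv2.minAreaRect(X[y].astype(np.float32)))
    return f,X,z
E
python3 - <<'E'
from h import *
tcp();see("top");see("wrist")
E
```

```text
t 16.9 tcp fix [81.1 68.1] z 215.0 yaw 3.055 want yaw-y||x 3.051; F [ 0.7  0.9 -0.4] 0.07329988062865482
top 350 z [0.0656 0.0696 0.074 ] ((31.417320251464844, 67.35200500488281), (31.739715576171875, 119.93511199951172), 0.8706361055374146)
dot [272 210   1   5   5] [14.97841837 57.53548766] ((14.88558292388916, 57.85590744018555), 4.623326778411865)
fence ((136.09744262695312, -185.99600219726562), (3.58538818359375, 0.0), 100.83118438720703)
wrist 15124 z [0.0682 0.0696 0.0709] ((63.774436950683594, 67.33808898925781), (97.96187591552734, 117.95927429199219), 0.28747430443763733)
dot [264 226  16  15 194] [78.95084343 33.42582359] ((78.7682876586914, 33.42390060424805), 7.089905738830566)
fence ((146.82229614257812, 38.12114715576172), (25.54529571533203, 299.5033874511719), 0.04254201054573059)
```

The plate lies flat on the bed, blue up, at (64, 67), with the dot at (79, 33). It still has to go about +21 mm in x to the fence, then about -68 mm in y.

Emit:
send_rows(
  series=[
    [0,0,-0.03,0,0],
    [0,0,-0.035,0,0],
    [0,0,-0.03,0,0],
    [0,0,-0.006,0,0],
    [0,0,0,0,0],
  ],
)

```text
clock: 17.5
eef_pos: [0.5607, 0.04, 0.2069]
ee_rot: [-3.141, -0.002, 3.052]
contact_force: [0.7, 0.3, 0.4]
grip_width: -0.0001
grasp_force: 0.0
```

Emit:
send_rows(
  series=[
    [0,0,0,0.035,0],
    [0,0,0,0.045,0],
    [0,0,0,0.04,0],
    [0,0,0,0.025,0],
    [0,0,0,0.003,0],
  ],
)

```text
clock: 18.0
eef_pos: [0.5587, 0.0431, 0.0561]
ee_rot: [-3.141, -0.007, 3.057]
contact_force: [-0.2, -1.0, 0.6]
grip_width: -0.0
grasp_force: 0.0
```

```bash
python3 - <<'E'
from h import *
tcp()
E
```

```text
t 18.0 tcp fix [-19.4  73.4] z 56.1 yaw 3.057 want yaw-y||x 3.051; F [-0.2 -1.   0.6] -2.4238150222909647e-05
```

Emit:
send_rows(
  series=[
    [0,-0.005,0,-0.007,0],
    [0,0,0,0,0],
    [0,0,0,0,0],
  ],
)

```text
clock: 18.3
eef_pos: [0.5678, 0.0412, 0.0688]
ee_rot: [3.141, 0.004, 3.055]
contact_force: [-0.5, -0.2, 1.0]
grip_width: 0.0004
grasp_force: 0.0
```

Emit:
send_rows(
  series=[
    [0,0.002,0.008,0.003,0],
    [0,0,0.006,0,0],
    [0,0,0.005,0,0],
    [0,0,0.005,0,0],
    [0,0,0.005,0,0],
  ],
)

```text
clock: 18.8
eef_pos: [0.5668, 0.0699, 0.0638]
ee_rot: [-3.141, -0.0, 3.055]
contact_force: [-0.2, -3.7, 1.7]
grip_width: -0.0001
grasp_force: 1.8
```

Emit:
send_rows(
  series=[
    [0,0,0.004,0,0],
    [0,0,0.003,0,0],
    [0,0,0.001,0,0],
    [0,0,0,0,0],
  ],
)

```text
clock: 19.2
eef_pos: [0.5676, 0.0778, 0.0638]
ee_rot: [-3.141, 0.0, 3.055]
contact_force: [-0.2, -1.3, 2.0]
grip_width: 0.0003
grasp_force: 1.2
```

```bash
python3 - <<'E'
from h import *
s=tcp();print(s["contact_force"][:2]@EX);see("wrist")
E
```

```text
t 19.2 tcp fix [15.9 67.8] z 63.8 yaw 3.055 want yaw-y||x 3.051; F [-0.2 -1.3  2. ] 0.0002688908010409057
-1.2799092651398378
wrist 42490 z [0.0682 0.0694 0.0707] ((74.23582458496094, 70.154541015625), (98.94131469726562, 113.33958435058594), 0.1230580136179924)
dot [433 332  12   7  31] [92.04458347 38.63135182] ((91.72382354736328, 38.60808181762695), 3.5014829635620117)
fence ((134.49496459960938, 44.60261535644531), (11.985872268676758, 71.33635711669922), 10.742045402526855)
```

Emit:
send_rows(
  series=[
    [0,0,0.004,0,0],
    [0,0,0.004,0,0],
    [0,0,0.003,0,0],
    [0,0,0.002,0,0],
    [0,0,0,0,0],
  ],
)

```text
clock: 19.75
eef_pos: [0.5683, 0.0887, 0.0638]
ee_rot: [-3.139, -0.001, 3.053]
contact_force: [-1.2, -8.5, 4.1]
grip_width: -0.0
grasp_force: 4.5
```

Emit:
send_rows(
  series=[
    [0,0,-0.01,0,0],
    [0,0,-0.005,-0.03,0],
    [0,0.02,0,-0.03,0],
    [0,0.03,0.02,0,0],
    [0,0.03,0.03,0,0],
  ],
)

```text
clock: 20.25
eef_pos: [0.4919, 0.1324, 0.1247]
ee_rot: [3.14, 0.002, 3.052]
contact_force: [0.2, 1.1, -0.7]
grip_width: -0.0002
grasp_force: 0.0
```

Emit:
send_rows(
  series=[
    [0,0.008,0.02,0,0],
    [0,0,0.005,0,0],
    [0,0,0,0,0],
  ],
)

```text
clock: 20.55
eef_pos: [0.4864, 0.1596, 0.1239]
ee_rot: [3.141, 0.001, 3.057]
contact_force: [0.2, -0.2, -0.5]
grip_width: -0.0001
grasp_force: 0.0
```

```bash
python3 - <<'E'
from h import *
tcp();f,X,z=see("top");see("wrist")
r=(f["frame"][...,0]>150)&(f["frame"][...,1]<80)&(abs(X[...,0]-100)<40)&(abs(X[...,1]+35)<40);print("collar",r.sum(),X[r].mean(0),z[r].mean())
E
```

```text
t 20.55 tcp fix [ 90. 156.] z 123.9 yaw 3.057 want yaw-y||x 3.051; F [ 0.2 -0.2 -0.5] -8.180841294947698e-05
top 1134 z [0.0651 0.0695 0.074 ] ((80.11640930175781, 67.37953186035156), (87.45553588867188, 120.1617431640625), 0.3314056098461151)
dot [235 197   6   6  26] [99.96183129 34.09768059] ((99.73030090332031, 34.91733169555664), 6.875860214233398)
fence ((128.55023193359375, -27.538681030273438), (72.82219696044922, 325.4748229980469), 16.12080955505371)
wrist 2607 z [0.0683 0.0695 0.0707] ((84.38818359375, 89.17245483398438), (97.94593048095703, 75.91535186767578), 0.036199901252985)
dot [344 282   1   3   3] [133.47663098 119.73618235] ((133.4442901611328, 119.81459045410156), 0.6124258637428284)
fence ((146.79931640625, 126.73213195800781), (25.496143341064453, 123.20826721191406), 0.3096337914466858)
collar 12 [ 95.95429689 -26.72896975] 0.13118106114834766
```

Emit:
send_rows(
  series=[
    [0,0,-0.005,0.025,0],
    [0,0,0,0.025,0],
    [0,0,0,0.007,0],
    [0,0,0,0,0],
    [0,0,0,0,0],
  ],
)

```text
clock: 21.15
eef_pos: [0.4864, 0.1529, 0.0673]
ee_rot: [3.141, 0.001, 3.054]
contact_force: [0.1, 0.0, -0.9]
grip_width: 0.0002
grasp_force: 0.0
```

```bash
python3 -c "
from h import *
tcp()"
```

```text
t 21.15 tcp fix [ 83.3 155.4] z 67.3 yaw 3.054 want yaw-y||x 3.051; F [ 0.1  0.  -0.9] 0.00016991762588532244
```

Emit:
send_rows(
  series=[
    [0,-0.008,0,0.002,0],
    [0,-0.006,0,0,0],
    [0,-0.005,0,0,0],
    [0,-0.005,0,0,0],
    [0,-0.006,0,0,0],
  ],
)

```text
clock: 21.65
eef_pos: [0.5145, 0.1507, 0.0649]
ee_rot: [-3.141, -0.003, 3.055]
contact_force: [-5.2, 0.8, 3.9]
grip_width: -0.0003
grasp_force: 2.6
```

Emit:
send_rows(
  series=[
    [0,-0.006,0,0,0],
    [0,-0.006,0,0,0],
    [0,-0.006,0,0,0],
    [0,-0.006,0,0,0],
    [0,-0.006,0,0,0],
  ],
)

```text
clock: 22.15
eef_pos: [0.5446, 0.1481, 0.0649]
ee_rot: [-3.141, -0.003, 3.055]
contact_force: [-4.8, -0.3, 4.2]
grip_width: -0.0005
grasp_force: 2.6
```

```bash
python3 - <<'E'
from h import *
s=tcp();f,X,z=see("top")
hsv=cv2.cvtColor(f["frame"],cv2.COLOR_RGB2HSV)
E
```

```text
t 22.15 tcp fix [83.9 97. ] z 64.9 yaw 3.055 want yaw-y||x 3.051; F [-4.8 -0.3  4.2] -0.0004504808546991496
top 558 z [0.0655 0.0696 0.0741] ((55.02745056152344, 19.147602081298828), (45.91661834716797, 104.771240234375), 7.425186634063721)
dot [265 196   1   3   3] [35.36524828 22.58023769] ((35.36395263671875, 22.5833740234375), 2.682492733001709)
fence ((147.5772705078125, -117.63906860351562), (25.46055030822754, 143.67649841308594), 0.15859350562095642)
```

Emit:
send_rows(
  series=[
    [0,-0.006,0,0,0],
    [0,-0.006,0,0,0],
    [0,-0.005,0,0,0],
    [0,-0.002,0,0,0],
    [0,0,0,0,0],
  ],
)

```text
clock: 22.7
eef_pos: [0.565, 0.1463, 0.0648]
ee_rot: [3.142, 0.001, 3.055]
contact_force: [-1.3, 0.4, 1.8]
grip_width: -0.0001
grasp_force: 0.8
```

Emit:
send_rows(
  series=[
    [0,0.005,0,0,0],
    [0,0.02,0,0,0],
    [0,0.04,0,-0.01,0],
    [0,0.04,0,-0.03,0],
    [0,0.01,0,-0.01,0],
  ],
)

```text
clock: 23.2
eef_pos: [0.4465, 0.1567, 0.1163]
ee_rot: [3.141, -0.0, 3.057]
contact_force: [0.5, 0.6, 0.3]
grip_width: -0.0003
grasp_force: 0.0
```

```bash
python3 - <<'E'
from h import *
s=tcp()
for n in("top","side","wrist"):
    f,X,z=see(n);np.savez("g_"+n,**f)
    if n=="side": c=f["frame"][120:220,220:340]
    if n=="top": a=f["frame"][120:240,180:330]
    if n=="wrist": b=f["frame"]
cv2.imwrite("pics/c9.png",np.vstack([np.hstack([cv2.resize(a,(375,300)),cv2.resize(c,(360,300))]),np.pad(cv2.resize(b,(400,300)),((0,0),(0,335),(0,0)))])[...,::-1])
E
```

```text
t 23.2 tcp fix [ 83.6 195.5] z 116.3 yaw 3.057 want yaw-y||x 3.051; F [0.5 0.6 0.3] -0.00028354609110785664
top 1771 z [0.0652 0.0696 0.074 ] ((85.50508880615234, 3.84033203125), (98.2481460571289, 119.6754150390625), 0.2068176418542862)
dot [238 172   6   5  25] [100.14914601 -28.1201646 ] ((100.13214111328125, -29.2657470703125), 7.79116153717041)
fence ((102.21133422851562, -53.4664306640625), (115.83004760742188, 271.1635437011719), 0.05462661013007164)
side 888 z [0.0655 0.069  0.0729] ((82.5251235961914, -0.055938720703125), (127.38561248779297, 100.08882904052734), 88.45211029052734)
dot [278 174   5   4  14] [ 97.62610712 -31.4963911 ] ((97.47219848632812, -31.39153289794922), 8.081740379333496)
fence ((141.10594177246094, -0.4390869140625), (33.12146759033203, 379.3034362792969), 0.09406886249780655)Traceback (most recent call last):
  File "<stdin>", line 4, in <module>
  File "h.py", line 27, in see
    Q=X[m].astype(np.float32);print(name,m.sum(),"z",np.percentile(z[m],[2,50,98]).round(4),cv2.minAreaRect(Q))
                                                     ~~~~~~~~~~~~~^^^^^^^^^^^^^^^^
    return _quantile_unchecked(
        a, q, axis, out, overwrite_input, method, keepdims, weights)
    return _ureduce(a,
                    func=_quantile_ureduce_func,
    ...<5 lines>...
                    overwrite_input=overwrite_input,
                    method=method)
    r = func(a, **kwargs)
    result = _quantile(arr,
                       quantiles=q,
    ...<2 lines>...
                       out=out,
                       weights=wgt)
    slices_having_nans = np.isnan(arr[-1, ...])
                                  ~~~^^^^^^^^^
IndexError: index -1 is out of bounds for axis 0 with size 0
```

```bash
python3 - <<'E'
from h import *
from scipy.optimize import least_squares
for n in("top","side"):
    f=dict(np.load(f"g_{n}.npz"));P=pts(f);X=fix(P);z=P[...,2]*1e3
    m=(z>104)&(z<146)&(abs(X[...,0]-100)<22)&(abs(X[...,1]+35)<25)
    q=X[m];print(n,m.sum(),q.min(0),q.max(0))
    if m.sum()>5:
        r=least_squares(lambda c:np.hypot(*(q-c).T)-12,[100,-35],loss="soft_l1");print("holder circle",r.x,np.std(r.fun))
    m=(z>150)&(abs(X[...,0]-150)<80)&(abs(X[...,1]+50)<60);q=X[m].astype(np.float32)
    print("arm",cv2.minAreaRect(q)); L=(q-np.array([100,-35]))@np.array([.9536,-.3011]);W=(q-np.array([100,-35]))@np.array([.3011,.9536])
    print("along",np.percentile(L,[0,1,99,100]),"across",np.percentile(W,[1,50,99]))
f=dict(np.load("g_side.npz"));t=dict(np.load("g_top.npz"))
cv2.imwrite("pics/c9.png",np.hstack([cv2.resize(t["frame"][130:230,190:320],(390,300),interpolation=2),cv2.resize(f["frame"][120:220,225:340],(345,300),interpolation=2)])[...,::-1])
E
```

```text
top 54 [ 87.26848793 -40.70903786] [111.52393352 -22.84618999]
holder circle [100.06414453 -35.65998093] 0.6310315564358545
arm ((148.10850524902344, -49.89458465576172), (25.41668701171875, 125.54926300048828), 72.3381576538086)
along [-12.41418659  -9.34649682 109.80824512 113.13582215] across [-10.85985309   1.54075518  12.06689434]
side 117 [ 79.6593214  -44.74635459] [103.47696754 -23.46255491]
holder circle [ 95.99820289 -37.60798579] 2.287785812047622
arm ((141.03399658203125, -50.48933792114258), (26.525562286376953, 126.6563949584961), 70.84793853759766)
along [-19.51539429 -15.44616412 104.5873477  107.0125378 ] across [-14.28181953   0.12233313   8.99586559]
```

View pics/c9.png

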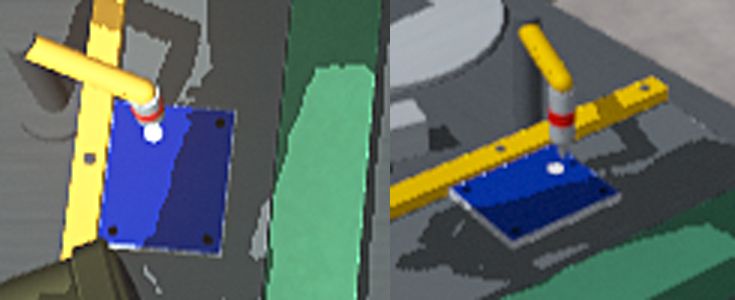

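The plate is flush at the fence, with its dot at y ≈ -31.2 and the tip at y ≈ -35.3 (holder circle fitted). One last nudge of about -4 mm remains.

Emit:
send_rows(
  series=[
    [0,-0.01,0,0.025,0],
    [0,-0.03,0,0.02,0],
    [0,-0.03,0,0.006,0],
    [0,-0.025,0,0,0],
    [0,-0.01,0,0,0],
  ],
)

```text
clock: 23.85
eef_pos: [0.5573, 0.1466, 0.0627]
ee_rot: [3.142, 0.001, 3.054]
contact_force: [-0.1, -1.0, -0.1]
grip_width: -0.0004
grasp_force: 0.0
```

Emit:
send_rows(
  series=[
    [0,-0.006,0,0,0],
    [0,0,0,0,0],
    [0,0,0,0,0],
  ],
)

```text
clock: 24.15
eef_pos: [0.5601, 0.1465, 0.0631]
ee_rot: [-3.141, -0.001, 3.054]
contact_force: [-1.1, 0.4, -0.2]
grip_width: 0.0001
grasp_force: 0.0
```

```bash
python3 -c "
from h import *
tcp()"
```

```text
t 24.15 tcp fix [83.6 81.4] z 63.1 yaw 3.054 want yaw-y||x 3.051; F [-1.1  0.4 -0.2] 7.290931042070797e-05
```

Emit:
send_rows(
  series=[
    [0,-0.003,0,-0.001,0],
    [0,-0.003,0,0,0],
    [0,-0.002,0,0,0],
    [0,-0.002,0,0,0],
    [0,0,0,0,0],
  ],
)

```text
clock: 24.65
eef_pos: [0.5701, 0.1459, 0.0648]
ee_rot: [-3.142, -0.001, 3.055]
contact_force: [-4.6, 0.5, 1.9]
grip_width: 0.0002
grasp_force: 2.0
```

```bash
python3 -c "
from h import *
tcp()"
```

```text
t 24.65 tcp fix [84.  71.4] z 64.8 yaw 3.055 want yaw-y||x 3.051; F [-4.6  0.5  1.9] 0.00019246442888402372
```

Tool is at y = 71.4. I'll retreat and check.

Emit:
send_rows(
  series=[
    [0,0.005,0,0,0],
    [0,0.02,0,0,0],
    [0,0.04,0,-0.01,0],
    [0,0.04,0,-0.03,0],
    [0,0.01,0,-0.01,0],
  ],
)

```text
clock: 25.15
eef_pos: [0.4528, 0.1562, 0.1164]
ee_rot: [3.141, -0.0, 3.056]
contact_force: [1.2, -1.0, 0.5]
grip_width: 0.0002
grasp_force: 0.0
```

```bash
python3 - <<'E'
from h import *
tcp();f,X,z=see("top");g,_,_=see("side")
h=grab_frame("side")
cv2.imwrite("pics/c10.png",np.hstack([cv2.resize(f["frame"][130:230,190:320],(390,300),interpolation=2),cv2.resize(g["frame"][120:220,225:340],(345,300),interpolation=2)])[...,::-1])
E
```

```text
t 25.15 tcp fix [ 83.6 189.2] z 116.4 yaw 3.056 want yaw-y||x 3.051; F [ 1.2 -1.   0.5] 0.00017556745622502554
top 1740 z [0.065  0.0697 0.0741] ((85.20494079589844, -0.3036346435546875), (122.51183319091797, 97.65447998046875), 89.89222717285156)
dot [239 171   5   4  13] [ 98.66653753 -31.16520293] ((99.33059692382812, -32.12629318237305), 5.955825328826904)
fence ((147.2068328857422, -59.15162658691406), (25.766117095947266, 262.4101867675781), 0.013778739608824253)
side 883 z [0.065  0.0691 0.0731] ((82.41171264648438, -5.547325134277344), (127.36931610107422, 104.00568389892578), 89.5448226928711)
dot [279 174   5   3  14] [ 97.59852324 -35.38701606] ((97.95255279541016, -35.19850158691406), 10.436871528625488)
fence ((141.5513458251953, -2.2346954345703125), (383.6888122558594, 31.773454666137695), 89.79296112060547)
```

View pics/c10.png

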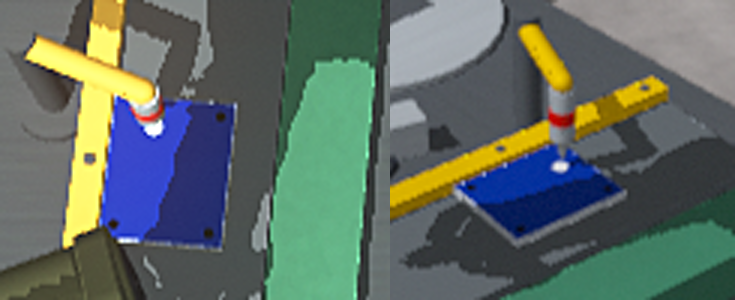

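The dot sits under the tip: I get about 1–2 mm offset in both views. The plate is flush at the fence and the arm is clear, so I'm handing in.

```bash
python3 -c "
from h import *
print(ctrl.job_done())"
```

```text
the job is handed in; nothing more can be done
None
```

I handed the job in at about 25 s: the plate lies blue face up, flush along the fence, with its white dot an estimated 1–2 mm from under the punch tip; the judge gave no verdict.

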